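# Find the tired rest pin of the tacking jig and replace it

### The job

One of the three sprung rest pins in the blue tacking jig has a tired spring. Working along the row from the left, press each brass pin straight down until its black line is level with the top of the dark collar and keep it there for a moment to feel how hard it pushes back (never press a pin to its stop); then pull out the unit that gives way too easily, put it in the steel dish, and push the spare from the wooden block fully home into the empty bore, without ramming it. Leave the two sound units fitted, and do not disturb the other things on the bench.

Things in the scene. Friction and masses are not known exactly. Their poses are not given: they have to be found in the camera images.
- jig: blue steel jig fixed to the bench: bar 78 x 216 mm, 34 mm thick, three 25 mm bores in a row along its y, 70 mm apart; beyond each end a low foot with a steel V rest, up to 80 mm high, 48 mm out from the outer bore. Origin: centre of its underside; z up, +y to the end at the robot's left. A fitted unit's flange lies on the bar, its foot 6 mm above the bench
- bore_left (a point): centre of the left bore's mouth, on the bar's top face, 34 mm above the bench. In each bore, 19 mm down, spring balls hold the unit: pushing one in takes about 8 N from 9 to 4 mm short of home, then it clicks in and rests on its flange; pulling it out takes about 10 N
- bore_middle (a point): centre of the middle bore's mouth, on the bar's top face; made like the left one
- bore_right (a point): centre of the right bore's mouth, on the bar's top face; made like the left one
- unit_d: the spare: sprung pin unit, round, 69 mm tall, 0.15 kg; origin: centre of its foot, z up its axis. Heights above the foot: body 24 mm dia. to 28 mm (first 5 mm tapered), flange 33 mm dia. 28 to 33, dark grip collar 28 mm dia. 33 to 55, brass pin 16 mm dia. 55 to 69, black line round the pin 6 mm above the collar. Sound; stands in the wooden block, foot 6 mm above the bench. The three units in the jig are of the same shape and look
- pin_a (a joint): pin of one of the three units in the jig (which bore it is in changes): how far it is pushed in, m; 0 fully out, 0.006 with the black line level with the collar's top, 0.010 on its stop. It starts to move at 3 to 6 N; at the line a sound one pushes back with 13 to 16 N, a tired one with 6 to 7 N
- pin_b (a joint): pin of one of the three units in the jig (which bore it is in changes): how far it is pushed in, m; 0 fully out, 0.006 with the black line level with the collar's top, 0.010 on its stop. It starts to move at 3 to 6 N; at the line a sound one pushes back with 13 to 16 N, a tired one with 6 to 7 N
- pin_c (a joint): pin of one of the three units in the jig (which bore it is in changes): how far it is pushed in, m; 0 fully out, 0.006 with the black line level with the collar's top, 0.010 on its stop. It starts to move at 3 to 6 N; at the line a sound one pushes back with 13 to 16 N, a tired one with 6 to 7 N
- pin_d (a joint): the spare's pin: how far it is pushed in, m; 0 fully out, 0.006 with the black line level with the collar's top, 0.010 on its stop. It starts to move at 3 to 6 N; at the line a sound one pushes back with 13 to 16 N, a tired one with 6 to 7 N
- spares_block: wooden block fixed to the bench, 50 x 100 x 34 mm, two 26 mm through holes 48 mm apart along its y axis; origin at the centre of its underside; the other hole is empty
- spare_seat (a point): centre of the mouth of the hole that holds the spare, in the block's top face
- dish: dark steel dish for rejects, 153 mm across the rim, 33 mm high, loose; origin at the centre of its underside; its flat inner floor is about 116 mm across and 13 mm above the bench
- gas_cup_1: bystander: pink ceramic cup, 21 mm dia., 44 mm tall, origin under its centre
- gas_cup_2: bystander: a second such cup
- marker: bystander: blue-capped marker pen 12 x 134 x 12 mm lying behind the jig
Mind the look-alikes: they are no part of the job. Leave any orange or purple look-alike of the part that bears pin_a alone.

How it is judged:
By the outcome, as a careful person would: the job done as asked, in the order asked, and still so for the second after the job is handed in, with the robot touching nothing.
It also fails if it takes over 72 s, if anything falls off the work surface, if the arm or the gripper's body presses on something with over 40 N, if the wrist force passes 120 N, or if a joint passes its speed limit or range.

### The arm

A 6-joint arm with a two-finger parallel gripper is mounted at the origin on a cart in front of the work surface, level with it; the furniture and walls round the work are solid. World frame = base frame: x ahead of the robot, y to its left, z up, the work surface at z = 0. Lengths are in mm, angles in rad, forces in N, time in s.
With the tool pointing down it reaches from about 350 to 875 mm from the base axis. Payload 4.2 kg.
Tool frame: the origin (TCP) lies at the very end of the fingers, on their centre line; the grasp point (between the pads) lies 19 mm behind it; z points along the fingers, y is the line along which they close (so a half turn about z gives the same grasp; the last joint's range is limited). The gripper opens to 85 mm and grips with 20 to 120 N. Pads are 22 mm wide; open, the fingers measure 114 mm over their backs; the gripper's body (76 mm by 85 mm) begins 54 mm behind the grasp point. The pads swing forward as they close: fully open they stand 13 mm farther back than shut.
Start: joints at [1.462, 0.385, 0.008, 0, -1.194, -0.259], TCP at [224.694, 583.191, 231.312] pointing down, gripper open.
Joint ranges: [-3.14, 3.14], [-1.21, 2.06], [-1.07, 1.41], [-3.16, 2.05], [-2.99, -0.16], [-3.1, 3.1]. Speed limits (rad/s): [2.79, 2.79, 3.14, 3.14, 3.14, 3.14].

### API

Orientations are given as a unit quaternion [x, y, z, w].
In Python, from bench import arm gives the robot as it stands. The module is installed in compiled form; this text tells all that it offers.
- The arm moves only by the tool drive_tool, never from a script. Its argument "targets" is a list of rows, each a list of 5 numbers: the closure, from -1 (fully open) to 1 (shut), then the shift along the tool's x, y, z in mm, then the turn about the tool's z in degrees. In form: [[grip, tx, ty, tz, roll], ...]. A call has 1 to 12 rows; each row is the pose to reach, as a shift and turn from the pose commanded when the call began, along the tool's axes at that moment; what a row does not reach only later rows make up. A row lasts 1/10 s, in which the tool goes at most 50 mm and 8.59 degrees, less where a joint would pass 70% of its speed; a pose out of reach is approached as far as the arm can. A call with a gripper value outside its range is refused whole. The fingers move at their own pace and stop on an object; the grip force is fixed at half the most. Time passes only in rows, so rows that repeat a pose let the fingers close. It gives the time, the measured TCP pose, the force, the opening and the grip force at its end, in the units of the state.
- arm.read_state(): the state, without advancing time (a new reading comes with each control period).
- arm.get_image(name): name is "scene" or "top"; returns the picture (400x640x3 uint8, blue, green, red); there is no depth.
- arm.camera_params(name): a dict with "fov_y" (degrees; the focal length in pixels is half the picture's height over the tangent of half this angle, whatever the lens; pixels are square), "cx", "cy" (the principal point, pixels), "rvec" (rotation vector, rad) and "tvec" (3), from world to camera coordinates, as OpenCV has them. Camera axes: x right, y down, z forward; pixel columns grow to the right and rows downward; lengths in mm; the calibration is good to about 2 mm. A picture is of the moment at which its call begins. camera_params takes no time and is no camera call.
- arm.job_done(): hands the job in; it is judged then, once.
The state is a dict: "clock": time; "joints": joint angles; "joint_vel": joint speeds; "joint_efforts": joint torques, N m; "position": TCP position; "ee_rot": TCP orientation; "contact_force": force on the tool from outside, world axes, zero at the start; "wrist_torque": the same for the moment, N m; "gripper_width": finger opening in mm; "grasp_force": force on a finger pad.
Only numpy, scipy, OpenCV 4.12 (cv2) and the standard library are available. Lean on these libraries where they do the work, as an engineer would, in place of code of your own. Each camera call takes 0.05 s, during which the arm holds its last target. There are 200 camera calls.

## Working session

There is one attempt and no reset: what is moved stays moved. The work goes in short steps, Python scripts to look and compute and a tool call to move; the robot and the scene stay as the last step left them, time stands still between calls to the robot, and variables do not carry over. Pictures are saved under pics/ and viewed, at most 10 in all, crops included, and the job is handed in when it is done.

Besides the shell and the picture viewer there is one more tool, called after "Emit:" by a JSON object that holds its "fn" and its "kwargs". drive_tool: Moves the arm, as the interface text tells. Its arguments: {"type":"object","properties":{"targets":{"type":"array","items":{"type":"array","items":{"type":"number"}}}},"required":["targets"]}

```bash
mkdir -p pics
cat > h.py <<'E'
import numpy as np, cv2
from bench import arm
def cam(n):
    p=arm.camera_params(n); f=200/np.tan(np.radians(p["fov_y"])/2)
    K=np.array([[f,0,p["cx"]],[0,f,p["cy"]],[0,0,1]]); R=cv2.Rodrigues(np.array(p["rvec"],float))[0]
    return K,R,np.array(p["tvec"],float).ravel()
def ray(n,uv,z):
    K,R,t=cam(n); d=R.T@np.linalg.inv(K)@np.array([uv[0],uv[1],1.]); c=-R.T@t
    return c+d*(z-c[2])/d[2]
def proj(n,P):
    K,R,t=cam(n); q=K@(R@np.array(P,float)+t); return q[:2]/q[2]
E
python3 - <<'E'
from h import *
for n in("scene","top"):
    im=arm.get_image(n); cv2.imwrite(f"pics/{n}0.png",im)
    K,R,t=cam(n); print(n,K[0,0],(-R.T@t).round(),R.round(2).tolist())
print(arm.read_state())
E
```

```text
scene 384.48590054899876 [  36. -225.  728.] [[0.46, -0.89, 0.0], [-0.68, -0.35, -0.65], [0.58, 0.3, -0.76]]
top 394.19052561885036 [430.  25. 961.] [[0.0, -1.0, 0.01], [-0.99, -0.01, -0.13], [0.13, -0.01, -0.99]]
{'clock': 0.1, 'joints': array([ 1.46158664e+00,  3.85475329e-01,  6.76990660e-03, -4.60092500e-04,
       -1.19398196e+00, -2.58599171e-01]), 'joint_vel': array([-0.00012264, -0.00237967,  0.00381671, -0.0006016 , -0.00096591,
        0.00041493]), 'joint_efforts': array([-9.67827473e-04, -3.93316376e+01,  1.88931763e+01,  4.19801205e+00,
       -2.53793834e-03,  3.91759542e-06]), 'position': array([224.52301743, 582.72519086, 230.33275582]), 'ee_rot': array([ 9.83121205e-01, -1.82952879e-01, -1.42669995e-04,  9.58846926e-04]), 'contact_force': array([-0.6914954 ,  0.00455809,  0.24400216]), 'wrist_torque': array([-0.01841577,  0.01204413, -0.02752201]), 'grasp_force': 0.0, 'gripper_width': 85.30187266057465}
```

View pics/scene0.png

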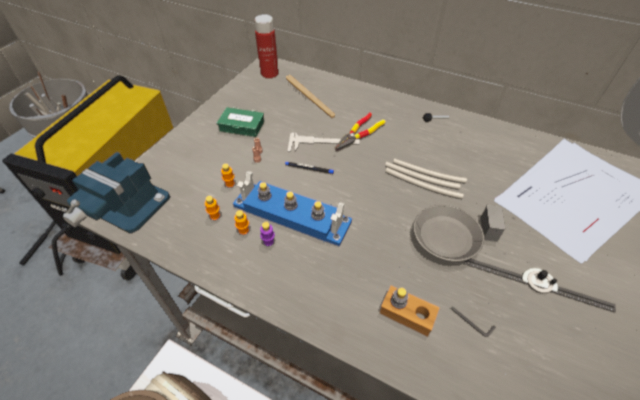

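View pics/top0.png

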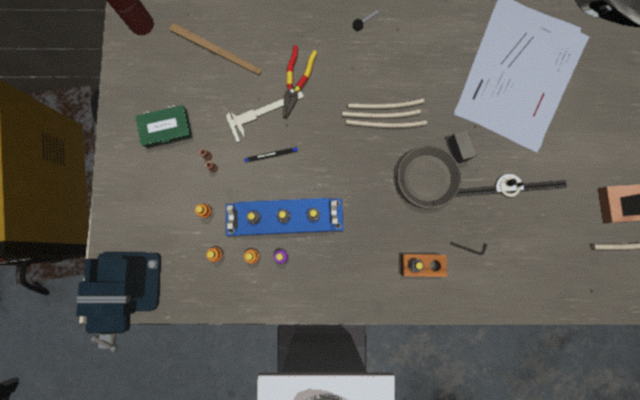

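The scene picture shows the blue jig with brass pins at about (263,187), (290,197), (318,207). The spare stands in the wooden block at (400,295), and the dish is at (449,235). The top picture shows the pins at (253,216), (283,215), (313,214), the spare at (419,265) and the dish at (428,178).

Things that could be mistaken for the units: orange units at top (203,210), (214,254), (251,256), a purple one at (280,256), and the brownish block at the right edge (620,203). I choose the three units inside the blue bar and the unit in the wooden block.

Run:
```python
from h import *
P={}
for n,boxes in(("scene",[(250,170,340,225),(380,280,420,315)]),("top",[(240,203,325,226),(408,255,430,275)])):
    im=cv2.imread(f"pics/{n}0.png"); hsv=cv2.cvtColor(im,cv2.COLOR_BGR2HSV)
    m=cv2.inRange(hsv,(18,110,110),(35,255,255)); L=[]
    for x0,y0,x1,y1 in boxes:
        k,lab,st,ce=cv2.connectedComponentsWithStats(m[y0:y1,x0:x1])
        for i in range(1,k):
            if st[i,4]>=8: L.append((ce[i][0]+x0,ce[i][1]+y0,st[i].tolist()))
    L.sort(key=lambda a:a[0]); P[n]=L
    for a in L: print(n,np.round(a[:2],1),a[2],ray(n,a[:2],75 if n=="top" else 72).round(1))
if len(P["scene"])==len(P["top"]):
    for a,b in zip(P["scene"],P["top"]):
        M=[cam(n)[0]@np.c_[cam(n)[1],cam(n)[2]] for n in("scene","top")]
        X=cv2.triangulatePoints(M[0],M[1],np.array(a[:2]),np.array(b[:2]));print("tri",(X[:3]/X[3]).ravel().round(1))
im=cv2.imread("pics/top0.png")
hsv=cv2.cvtColor(im,cv2.COLOR_BGR2HSV)
m=cv2.inRange(hsv,(100,130,60),(125,255,255)); m[:, :218]=0; m[:190]=0;m[245:]=0
r=cv2.minAreaRect(cv2.findNonZero(m)); print("jig",r); bx=cv2.boxPoints(r)
print([ray("top",b,34)[:2].round(1).tolist() for b in bx])
m=cv2.inRange(hsv,(5,120,70),(17,255,255)); m[:, :395]=0; m[:,455:]=0; m[:245]=0;m[285:]=0
r=cv2.minAreaRect(cv2.findNonZero(m)); print("block",r); bx=cv2.boxPoints(r)
print([ray("top",b,34)[:2].round(1).tolist() for b in bx])
a=cv2.resize(im[190:290,190:350],None,fx=4,fy=4,interpolation=cv2.INTER_CUBIC)
b=cv2.resize(im[140:290,385:485],None,fx=4,fy=4,interpolation=cv2.INTER_CUBIC)[:, :]
s=cv2.imread("pics/scene0.png")
b1=cv2.resize(im[245:285,390:460],None,fx=4,fy=4,interpolation=cv2.INTER_CUBIC)
c=np.zeros((590,640,3),np.uint8); c[:400]=a; c[405:405+160,:280]=b1
d=cv2.resize(s[165:245,225:355],None,fx=2.3,fy=2.3); c[405:405+d.shape[0],290:290+d.shape[1]]=d
cv2.imwrite("pics/crop.png",c)
```

```text
scene [262.8 186.5] [10, 13, 6, 8, 39] [510.4 168.7  72. ]
scene [265.3 223.2] [12, 52, 7, 3, 17] [423.1 106.1  72. ]
scene [289.6 195.6] [37, 22, 6, 8, 40] [514.4  99.3  72. ]
scene [317.5 205.6] [65, 32, 6, 8, 39] [517.6  29.6  72. ]
scene [401.2 292.3] [17, 8, 9, 10, 69] [ 403. -206.   72.]
top [251.1 215.8] [8, 10, 7, 7, 40] [514.4 171.6  75. ]
top [281.8 214.3] [39, 8, 7, 7, 38] [518.1 102.5  75. ]
top [312.9 213. ] [70, 7, 7, 7, 39] [521.5  32.4  75. ]
top [418.9 265.3] [8, 7, 7, 7, 41] [ 405.6 -204.3   75. ]
jig ((283.63323974609375, 216.224853515625), (32.92565155029297, 116.62503814697266), 87.29936981201172)
[[549.6, 241.8], [564.2, -34.1], [486.0, -37.5], [472.0, 235.4]]
block ((424.5, 265.0), (22.0, 43.0), 90.0)
[[430.4, -178.4], [430.8, -279.3], [380.1, -277.3], [379.8, -177.2]]
```

View pics/crop.png

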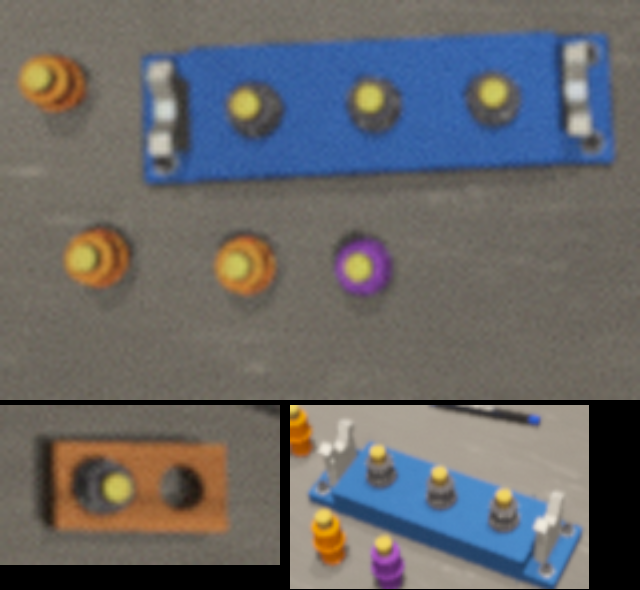

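The crop confirms three grey-collared brass pins in the blue bar and a grey-collared spare in the left hole of the block, while the look-alikes have orange or purple bodies. Pin tops come out at (514,172), (518,102), (521.5,32) with 69–70 mm pitch, which fits. The block measures 50 × 100 mm, so the seat is at (405,-204).

Emit:
{"fn": "drive_tool", "kwargs": {"targets": [[1,50,33,0,8],[1,90,60,0,16],[1,130,87,0,24],[1,170,113,0,32],[1,210,140,0,40],[1,250,167,0,48],[1,290,193,0,56],[1,330,220,0,64],[1,370,247,0,66],[1,418,279,0,66],[1,418,279,0,66],[1,418,279,0,66]]}}

```text
clock: 1.3
position: [514.8, 171.0, 230.7]
ee_rot: [0.724, -0.69, -0.0, 0.001]
contact_force: [-0.3, -0.4, 0.6]
gripper_width: -0.0
grasp_force: 0.0
```

```bash
cat >> h.py <<'E'
from scipy.spatial.transform import Rotation as Ro
def shift(p,s=None):
    s=s or arm.read_state(); R=Ro.from_quat(s["ee_rot"]).as_matrix()
    print("pos",s["position"].round(1),"shift",(R.T@(np.array(p)-s["position"])).round(1),"yaw",np.degrees(np.arctan2(R[1,0],R[0,0])).round(2),"zax",R[:,2].round(3),"F",s["contact_force"].round(2),"t",s["clock"],"w",round(s["gripper_width"],1))
E
python3 -c "
from h import *
shift([514.4,171.6,90])"
```

```text
pos [514.8 171.  230.7] shift [ -0.7   0.2 140.7] yaw -87.27 zax [-0.001 -0.001 -1.   ] F [-0.34 -0.43  0.64] t 1.3 w -0.0
```

Emit:
{"fn": "drive_tool", "kwargs": {"targets": [[1,0,0,40,0],[1,0,0,80,0],[1,0,0,120,0],[1,0,0,140,0],[1,0,0,148,0],[1,0,0,151,0],[1,0,0,151,0]]}}

```text
clock: 2.0
position: [514.8, 173.6, 81.1]
ee_rot: [0.725, -0.688, 0.0, -0.001]
contact_force: [1.0, 0.3, 0.5]
gripper_width: -0.1
grasp_force: 0.0
```

```bash
python3 -c "
from h import *
shift([514.4,171.6,75])
a=arm.get_image('scene')[130:240,220:350];b=arm.get_image('top')[185:245,215:345]
cv2.imwrite('pics/p1.png',np.vstack([cv2.resize(x,None,fx=3.4,fy=3.4,interpolation=2) for x in(a,b)]))"
```

```text
pos [514.8 173.6  81.1] shift [1.9 0.5 6.1] yaw -87.0 zax [ 0.001  0.001 -1.   ] F [0.98 0.27 0.47] t 2.0 w -0.1
```

View pics/p1.png

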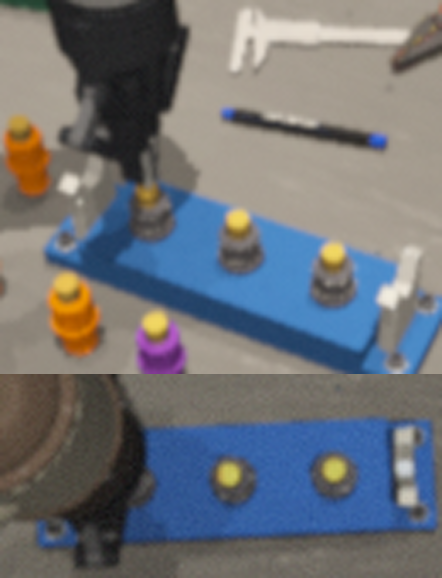

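The scene crop shows the shut fingertips just above the left pin (around (148,185) in the crop), and the top view is covered by the wrist.

Emit:
{"fn": "drive_tool", "kwargs": {"targets": [[1,1.5,0,2,0],[1,1.5,0,4,0],[1,1.5,0,6,0],[1,1.5,0,7,0],[1,1.5,0,8,0],[1,1.5,0,8,0],[1,1.5,0,8,0]]}}

```text
clock: 2.8
position: [514.8, 171.1, 73.5]
ee_rot: [0.725, -0.689, 0.0, -0.0]
contact_force: [-2.7, 0.2, 8.0]
gripper_width: -0.0
grasp_force: 3.8
```

```bash
python3 -c "
from h import *
shift([514.4,171.6,69])"
```

```text
pos [514.8 171.1  73.5] shift [-0.6  0.4  4.5] yaw -87.05 zax [ 0.001 -0.    -1.   ] F [-2.7   0.22  8.01] t 2.8 w -0.0
```

Emit:
{"fn": "drive_tool", "kwargs": {"targets": [[1,-0.5,0,1.5,0],[1,-0.5,0,3,0],[1,-0.5,0,4,0],[1,-0.5,0,4.5,0],[1,-0.5,0,4.5,0],[1,-0.5,0,4.5,0],[1,-0.5,0,4.5,0]]}}

```text
clock: 3.5
position: [514.9, 171.1, 69.9]
ee_rot: [0.725, -0.689, 0.001, -0.0]
contact_force: [-3.7, -2.5, 13.1]
gripper_width: 0.3
grasp_force: 6.3
```

```bash
python3 -c "
from h import *
shift([514.4,171.6,69])"
```

```text
pos [514.9 171.1  69.9] shift [-0.5  0.4  0.9] yaw -87.03 zax [ 0.001 -0.001 -1.   ] F [-3.71 -2.52 13.07] t 3.5 w 0.3
```

Emit:
{"fn": "drive_tool", "kwargs": {"targets": [[1,0,0,1,0],[1,0,0,1.2,0],[1,0,0,1.2,0],[1,0,0,1.2,0],[1,0,0,1.2,0],[1,0,0,1.2,0],[1,0,0,1.2,0],[1,0,0,1.2,0]]}}

```text
clock: 4.3
position: [514.8, 171.1, 68.9]
ee_rot: [0.725, -0.689, 0.001, -0.0]
contact_force: [-4.4, -2.3, 13.8]
gripper_width: -0.2
grasp_force: 7.0
```

```bash
python3 -c "
from h import *
shift([514.4,171.6,69])"
```

```text
pos [514.8 171.1  68.9] shift [-0.5  0.4 -0.1] yaw -87.02 zax [ 0.001 -0.001 -1.   ] F [-4.36 -2.26 13.76] t 4.3 w -0.2
```

Left unit sound (13.8 N at the line). Next the middle one.

Emit:
{"fn": "drive_tool", "kwargs": {"targets": [[1,0,0,-8,0],[1,0,0,-18,0],[1,30,0,-18,0],[1,60,0,-18,0],[1,69,0,-18,0],[1,69,0,-18,0],[1,69,0,-14,0],[1,69,0,-10,0],[1,69,0,-10,0],[1,69,0,-10,0]]}}

```text
clock: 5.3
position: [517.9, 103.2, 76.3]
ee_rot: [0.725, -0.688, -0.0, 0.0]
contact_force: [-0.5, 0.4, 0.0]
gripper_width: -0.1
grasp_force: 0.0
```

```bash
python3 -c "
from h import *
shift([518.1,102.5,69])"
```

```text
pos [517.9 103.2  76.3] shift [ 0.7 -0.1  7.3] yaw -87.01 zax [-0. -0. -1.] F [-0.48  0.44  0.02] t 5.3 w -0.1
```

Emit:
{"fn": "drive_tool", "kwargs": {"targets": [[1,0.5,0,1.5,0],[1,0.5,0,3,0],[1,0.5,0,4.5,0],[1,0.5,0,5.5,0],[1,0.5,0,5.5,0],[1,0.5,0,5.5,0]]}}

```text
clock: 5.9
position: [518.5, 102.6, 72.8]
ee_rot: [0.725, -0.689, 0.0, -0.001]
contact_force: [-2.9, 1.1, 9.4]
gripper_width: 0.0
grasp_force: 4.8
```

```bash
python3 -c "
from h import *
shift([518.1,102.5,69])"
```

```text
pos [518.5 102.6  72.8] shift [0.1 0.4 3.8] yaw -87.03 zax [ 0.001  0.    -1.   ] F [-2.87  1.09  9.37] t 5.9 w 0.0
```

Emit:
{"fn": "drive_tool", "kwargs": {"targets": [[1,0,0,1.5,0],[1,0,0,3,0],[1,0,0,4.3,0],[1,0,0,4.6,0],[1,0,0,4.6,0],[1,0,0,4.6,0],[1,0,0,4.6,0],[1,0,0,4.6,0],[1,0,0,4.6,0],[1,0,0,4.6,0]]}}

```text
clock: 6.9
position: [518.5, 102.6, 69.1]
ee_rot: [0.725, -0.688, 0.001, -0.001]
contact_force: [-5.4, 1.3, 14.0]
gripper_width: -0.2
grasp_force: 7.6
```

```bash
python3 -c "
from h import *
shift([518.1,102.5,69])"
```

```text
pos [518.5 102.6  69.1] shift [0.1 0.4 0.1] yaw -87.0 zax [ 0.002  0.    -1.   ] F [-5.43  1.26 13.96] t 6.9 w -0.2
```

Middle sound (14.0 N at the line). Right one next; it must still be pressed.

Emit:
{"fn": "drive_tool", "kwargs": {"targets": [[1,0,0,-8,0],[1,0,0,-18,0],[1,30,0,-18,0],[1,60,0,-18,0],[1,70,0.5,-18,0],[1,70,0.5,-18,0],[1,70,0.5,-14,0],[1,70,0.5,-10,0],[1,70,0.5,-10,0],[1,70,0.5,-10,0]]}}

```text
clock: 7.9
position: [521.0, 32.8, 76.2]
ee_rot: [0.725, -0.688, -0.0, 0.0]
contact_force: [-0.4, -0.4, 0.3]
gripper_width: -0.4
grasp_force: 0.0
```

Emit:
{"fn": "drive_tool", "kwargs": {"targets": [[1,0,0,1.5,0],[1,0,0,3,0],[1,0,0,4.5,0],[1,0,0,4.5,0],[1,0,0,4.5,0]]}}

```text
clock: 8.4
position: [521.5, 32.5, 72.4]
ee_rot: [0.725, -0.689, 0.0, -0.0]
contact_force: [-2.1, 1.7, 4.3]
gripper_width: 0.4
grasp_force: 2.3
```

```bash
python3 -c "
from h import *
shift([521.5,32.4,69])"
```

```text
pos [521.5  32.5  72.4] shift [ 0.1 -0.   3.4] yaw -87.06 zax [ 0.001  0.    -1.   ] F [-2.08  1.65  4.33] t 8.4 w 0.4
```

Emit:
{"fn": "drive_tool", "kwargs": {"targets": [[1,0,0,1.5,0],[1,0,0,3,0],[1,0,0,3.6,0],[1,0,0,3.6,0],[1,0,0,3.6,0],[1,0,0,3.6,0],[1,0,0,3.6,0],[1,0,0,3.6,0],[1,0,0,3.6,0]]}}

```text
clock: 9.3
position: [521.5, 32.5, 69.1]
ee_rot: [0.725, -0.689, 0.0, -0.001]
contact_force: [-1.2, 3.7, 5.5]
gripper_width: -0.0
grasp_force: 3.4
```

```bash
python3 -c "
from h import *
shift([521.5,32.4,69])"
```

```text
pos [521.5  32.5  69.1] shift [ 0.1 -0.   0.1] yaw -87.06 zax [ 0.001  0.    -1.   ] F [-1.21  3.71  5.47] t 9.3 w -0.0
```

Right unit is the tired one (5.5 N at the line). Lift, open part way, and go down round its collar.

Emit:
{"fn": "drive_tool", "kwargs": {"targets": [[1,0,0,-10,0],[1,0,0,-30,0],[-0.5,0,0,-42,0],[-0.5,0,0,-42,0],[-0.5,0,0,-42,0],[-0.5,0,0,-42,0],[-0.5,0,0,-42,0],[-0.5,0,0,-42,0]]}}

```text
clock: 10.1
position: [520.8, 32.1, 109.8]
ee_rot: [0.725, -0.689, -0.0, 0.001]
contact_force: [0.0, 0.4, 0.2]
gripper_width: 63.9
grasp_force: 0.0
```

```bash
python3 -c "
from h import *
shift([521.5,32.4,40])
a=arm.get_image('scene')[130:250,240:380]
cv2.imwrite('pics/p2.png',cv2.resize(a,None,fx=4,fy=4,interpolation=2))"
```

```text
pos [520.8  32.1 109.8] shift [-0.3 -0.8 69.8] yaw -87.08 zax [-0.001 -0.    -1.   ] F [0.03 0.37 0.18] t 10.1 w 63.9
```

View pics/p2.png

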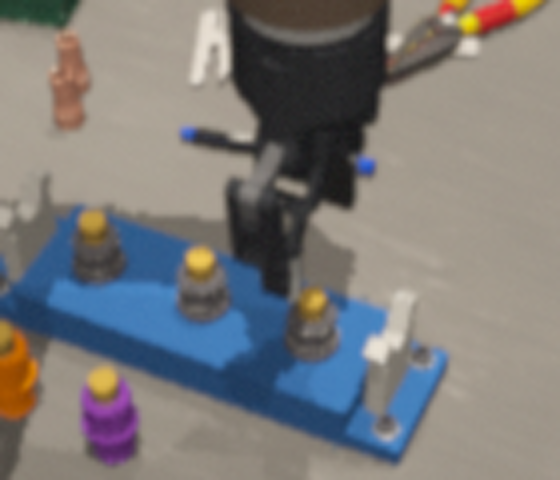

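The crop shows the open fingers above the right unit (pin at crop (312,300)), one on each side of the row, all pins sprung back out.

Emit:
{"fn": "drive_tool", "kwargs": {"targets": [[-0.5,0,-0.5,30,0],[-0.5,0,-0.5,50,0],[-0.5,0,-0.5,62,0],[-0.5,0,-0.5,68,0],[-0.5,0,-0.5,69,0],[-0.5,0,-0.5,69,0],[-0.5,0,-0.5,69,0]]}}

```text
clock: 10.85
position: [522.3, 32.5, 42.3]
ee_rot: [0.725, -0.689, 0.0, -0.001]
contact_force: [-0.1, 0.4, -0.7]
gripper_width: 64.2
grasp_force: 0.0
```

Emit:
{"fn": "drive_tool", "kwargs": {"targets": [[1,0,0,0,0],[1,0,0,0,0],[1,0,0,0,0],[1,0,0,0,0],[1,0,0,0,0],[1,0,0,0,0],[1,0,0,0,0]]}}

```text
clock: 11.55
position: [521.8, 32.3, 42.1]
ee_rot: [0.725, -0.689, 0.0, -0.0]
contact_force: [-1.5, -0.7, 6.2]
gripper_width: 25.9
grasp_force: 58.7
```

Gripped on the collar (26 mm, 59 N). Pull straight up.

Emit:
{"fn": "drive_tool", "kwargs": {"targets": [[1,0,0,-2,0],[1,0,0,-4,0],[1,0,0,-6,0],[1,0,0,-9,0],[1,0,0,-12,0],[1,0,0,-16,0],[1,0,0,-22,0],[1,0,0,-30,0],[1,0,0,-40,0],[1,0,0,-60,0],[1,0,0,-60,0],[1,0,0,-60,0]]}}

```text
clock: 12.75
position: [521.7, 32.4, 102.0]
ee_rot: [0.725, -0.689, 0.0, -0.001]
contact_force: [-0.4, 0.5, -1.1]
gripper_width: 25.7
grasp_force: 62.0
```

Run:
```python
from h import *
s=arm.get_image('scene');t=arm.get_image('top')
im=cv2.imread("pics/top0.png")
# dish: outer contour dark on bench
d=im[135:220,385:470]; d=cv2.resize(d,None,fx=4,fy=4,interpolation=2)
a=cv2.resize(s[110:250,260:500],None,fx=2.5,fy=2.5,interpolation=2)
c=np.zeros((350,600+345,3),np.uint8); c[:a.shape[0],:600]=a; c[:340,605:945]=d
cv2.imwrite('pics/p3.png',cv2.resize(c,None,fx=.84,fy=.84))
g=cv2.GaussianBlur(cv2.cvtColor(im,cv2.COLOR_BGR2GRAY),(3,3),0)
print("circ",cv2.HoughCircles(g[135:220,385:470],cv2.HOUGH_GRADIENT,1,5,param1=80,param2=12,minRadius=20,maxRadius=40))
m=(g<75).astype(np.uint8); m[:, :385]=0;m[:,462:]=0;m[:140]=0;m[215:]=0
print("row extents", [ (v,np.flatnonzero(m[v])[[0,-1]].tolist()) for v in range(150,206,6) if m[v].any()])
shift([0,0,0])
```

```text
circ [[[41.5 43.5 23.4]
  [36.5 41.5 29.2]
  [46.5 36.5 33.8]
  [48.5 41.5 28.2]
  [45.5 31.5 33.8]
  [40.5 37.5 28.3]
  [49.5 47.5 31.6]
  [35.5 46.5 25.7]
  [33.5 36.5 23.6]
  [52.5 38.5 33.8]
  [50.5 33.5 33.8]
  [53.5 43.5 33.8]
  [44.5 49.5 29.3]]]
row extents [(150, [420, 459]), (156, [402, 461]), (162, [397, 461]), (168, [395, 457]), (174, [394, 459]), (180, [395, 459]), (186, [396, 457]), (192, [397, 461]), (198, [402, 450]), (204, [410, 437])]
pos [520.9  32.1 100.8] shift [  5.6 521.7 101.5] yaw -87.09 zax [-0.001 -0.    -1.   ] F [-0.04 -0.15 -2.14] t 12.85 w 25.8
```

View pics/p3.png

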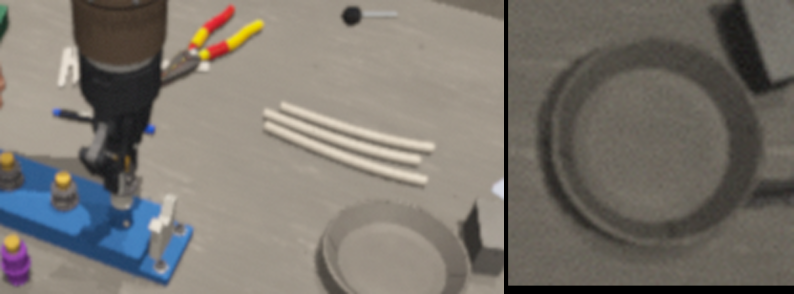

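The crop shows the unit out of its bore and held in the fingers (crop (122,190)). The dish outline in the top view has its rim centre at about (429,177.4) and floor centre at about (426,178).

```bash
python3 -c "
from h import *
p=ray('top',(429,177.4),33);q=ray('top',(425.8,178.2),13);print(p,q)
print(np.linalg.norm(ray('top',(398.1,177.4),33)-ray('top',(460,177.4),33)))
m=(p+q)/2; shift([m[0],m[1],52])"
```

```text
[ 613.07233501 -245.57624186   33.        ] [ 614.9802639 -243.4690777   13.       ]
149.10809664584554
pos [520.9  32.1 100.8] shift [281.  -79.   48.7] yaw -87.09 zax [-0.001 -0.    -1.   ] F [-0.04 -0.15 -2.14] t 12.85 w 25.8
```

Emit:
{"fn": "drive_tool", "kwargs": {"targets": [[1,0,0,-20,0],[1,0,0,-45,0],[1,0,0,-60,0],[1,0,0,-60,0]]}}

```text
clock: 13.25
position: [522.6, 32.5, 162.7]
ee_rot: [0.725, -0.689, 0.001, -0.001]
contact_force: [0.3, -0.4, -1.0]
gripper_width: 26.1
grasp_force: 62.0
```

Emit:
{"fn": "drive_tool", "kwargs": {"targets": [[1,30,-8,0,0],[1,70,-20,0,0],[1,110,-31,0,0],[1,150,-42,0,0],[1,190,-53,0,0],[1,230,-65,0,0],[1,260,-73,0,0],[1,281,-79,0,0],[1,281,-79,0,0],[1,281,-79,30,0],[1,281,-79,60,0],[1,281,-79,80,0]]}}

```text
clock: 14.45
position: [612.4, -243.1, 77.2]
ee_rot: [0.725, -0.689, -0.003, 0.001]
contact_force: [0.1, 0.2, -1.3]
gripper_width: 25.8
grasp_force: 62.0
```

```bash
python3 -c "
from h import *
shift([614,-244.5,50])"
```

```text
pos [ 612.4 -243.1   77.2] shift [ 1.5 -1.6 27.2] yaw -87.1 zax [-0.006  0.002 -1.   ] F [ 0.1   0.21 -1.34] t 14.45 w 25.8
```

Emit:
{"fn": "drive_tool", "kwargs": {"targets": [[1,0,0,8,0],[1,0,0,15,0],[1,0,0,21,0],[1,0,0,24,0],[1,0,0,26,0],[1,0,0,26,0],[1,0,0,26,0]]}}

```text
clock: 15.15
position: [615.2, -244.4, 56.0]
ee_rot: [0.725, -0.689, 0.0, -0.0]
contact_force: [-0.5, -0.3, -1.2]
gripper_width: 25.8
grasp_force: 62.0
```

Emit:
{"fn": "drive_tool", "kwargs": {"targets": [[1,0,0,2,0],[1,0,0,4,0],[1,0,0,5,0],[1,0,0,6,0],[1,0,0,6.5,0],[1,0,0,6.5,0],[1,0,0,6.5,0]]}}

```text
clock: 15.85
position: [614.8, -244.4, 49.1]
ee_rot: [0.725, -0.689, -0.0, 0.0]
contact_force: [-1.4, 0.2, -0.4]
gripper_width: 26.0
grasp_force: 62.1
```

Emit:
{"fn": "drive_tool", "kwargs": {"targets": [[1,0,0,0.7,0],[1,0,0,0.7,0],[0.3,0,0,0.7,0],[0.1,0,0,0.7,0],[-0.2,0,0,0.7,0],[-0.2,0,0,0.7,0],[-0.2,0,0,0.7,0],[-0.2,0,0,-20,0],[-0.2,0,0,-60,0],[-0.2,0,0,-100,0],[-0.2,0,0,-110,0],[-0.2,0,0,-110,0]]}}

```text
clock: 17.05
position: [616.1, -244.6, 161.6]
ee_rot: [0.725, -0.689, 0.002, -0.002]
contact_force: [-0.0, 0.3, -0.6]
gripper_width: 51.1
grasp_force: 0.0
```

```bash
python3 -c "
from h import *
shift([405.4,-204.2,110])"
```

```text
pos [ 616.1 -244.6  161.6] shift [-51.2 208.6  50.4] yaw -87.07 zax [ 0.005 -0.001 -1.   ] F [-0.05  0.3  -0.62] t 17.05 w 51.1
```

Emit:
{"fn": "drive_tool", "kwargs": {"targets": [[-0.2,-10,40,0,0],[-0.2,-20,80,0,0],[-0.2,-30,120,0,0],[-0.2,-40,160,0,0],[-0.2,-50,195,0,0],[-0.2,-51,208,0,0],[-0.2,-51,208,20,0],[-0.2,-51,208,45,0],[-0.2,-51,208,50,0],[-0.2,-51,208,50,0],[-0.2,-51,208,50,0]]}}

```text
clock: 18.15
position: [405.2, -204.3, 109.2]
ee_rot: [0.725, -0.689, 0.0, 0.0]
contact_force: [-0.2, -1.2, 0.0]
gripper_width: 51.0
grasp_force: 0.0
```

```bash
python3 -c "
from h import *
shift([405.4,-204.2,42])
a=arm.get_image('scene')[190:350,370:510];b=arm.get_image('top')[140:300,380:500]
cv2.imwrite('pics/p4.png',np.hstack([cv2.resize(x,None,fx=3,fy=3,interpolation=2) for x in(a,b)]))"
```

```text
pos [ 405.2 -204.3  109.2] shift [-0.1 -0.2 67.2] yaw -87.05 zax [ 0. -0. -1.] F [-0.22 -1.18  0.05] t 18.15 w 51.0
```

View pics/p4.png

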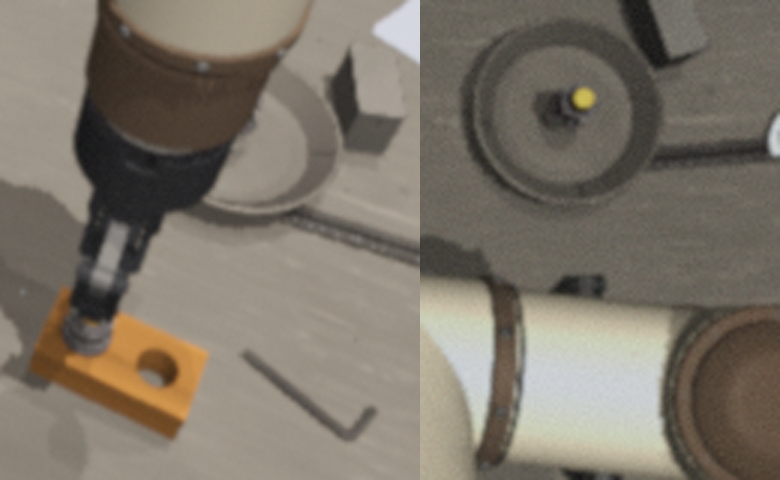

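The top crop shows the reject standing in the dish (pin at crop (583,97)). The scene crop shows the fingers above the spare in the block.

Emit:
{"fn": "drive_tool", "kwargs": {"targets": [[-0.2,0,0,30,0],[-0.2,0,0,50,0],[-0.2,0,0,62,0],[-0.2,0,0,67,0],[-0.2,0,0,68,0],[-0.2,0,0,68,0],[-0.2,0,0,68,0]]}}

```text
clock: 18.95
position: [405.2, -204.2, 41.7]
ee_rot: [0.725, -0.689, 0.001, -0.001]
contact_force: [-0.8, -0.6, -0.6]
gripper_width: 51.1
grasp_force: 0.0
```

Emit:
{"fn": "drive_tool", "kwargs": {"targets": [[1,0,0,0,0],[1,0,0,0,0],[1,0,0,0,0],[1,0,0,0,0],[1,0,0,0,0],[1,0,0,0,0]]}}

```text
clock: 19.55
position: [404.9, -204.1, 41.7]
ee_rot: [0.725, -0.689, 0.0, -0.0]
contact_force: [-1.1, 0.2, 4.6]
gripper_width: 25.5
grasp_force: 58.6
```

```bash
python3 -c "
from h import *
shift([405.4,-204.2,42])"
```

```text
pos [ 404.9 -204.1   41.7] shift [ 0.1 -0.5 -0.3] yaw -87.05 zax [ 0.001 -0.    -1.   ] F [-1.14  0.25  4.58] t 19.55 w 25.5
```

Emit:
{"fn": "drive_tool", "kwargs": {"targets": [[1,0,0,-5,0],[1,0,0,-15,0],[1,0,0,-40,0],[1,0,0,-80,0],[1,0,0,-110,0],[1,0,0,-110,0],[1,-30,-17,-110,0],[1,-70,-39,-110,0],[1,-110,-61,-110,0],[1,-150,-84,-110,0],[1,-190,-106,-110,0],[1,-215,-120,-110,0]]}}

```text
clock: 20.75
position: [513.9, 19.3, 150.5]
ee_rot: [0.726, -0.688, -0.0, 0.0]
contact_force: [0.2, -0.3, -1.7]
gripper_width: 25.7
grasp_force: 59.8
```

Emit:
{"fn": "drive_tool", "kwargs": {"targets": [[1,-5,-3,0,0],[1,-15,-9,0,0],[1,-15,-9,0,0],[1,-15,-9,20,0],[1,-15,-9,40,0],[1,-15,-9,60,0],[1,-15,-9,70,0],[1,-15,-9,70,0],[1,-15,-9,70,0],[1,-15,-9,70,0]]}}

```text
clock: 21.75
position: [522.3, 32.2, 82.0]
ee_rot: [0.725, -0.689, 0.001, -0.001]
contact_force: [0.5, -0.6, -1.8]
gripper_width: 26.1
grasp_force: 59.8
```

```bash
python3 -c "
from h import *
shift([521.8,32.3,70])
a=arm.get_image('scene')[180:250,290:360]; shift([521.8,32.3,70])
cv2.imwrite('pics/p5.png',cv2.resize(a,None,fx=8,fy=8,interpolation=2))
print(proj('scene',[521.8,32.3,34])-[290,180])"
```

```text
pos [522.3  32.2  82. ] shift [-0.1  0.6 12. ] yaw -87.08 zax [ 0.002  0.001 -1.   ] F [ 0.55 -0.58 -1.82] t 21.75 w 26.1
pos [522.3  32.3  82. ] shift [ 0.   0.6 12. ] yaw -87.08 zax [ 0.002  0.001 -1.   ] F [ 0.35 -0.19 -1.96] t 21.8 w 26.1
[27.41576391 34.4351742 ]
```

View pics/p5.png

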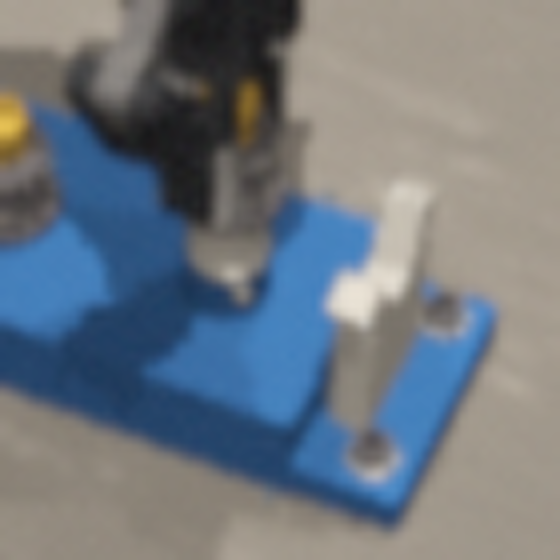

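```bash
python3 -c "
from h import *
for z in (34,46.3,51,74,79,101,115): print(z,((proj('scene',[522.3,32.2,z])-[290,180]+.5)*8).round())"
```

```text
34 [224. 278.]
46.3 [224. 252.]
51 [224. 241.]
74 [224. 189.]
79 [224. 177.]
101 [223. 125.]
115 [223.  90.]
```

The crop shows the spare held upright, body bottom at about (232,280), over the bore mouth, and consistent with the projected positions to about 2 mm. Going down gently.

Emit:
{"fn": "drive_tool", "kwargs": {"targets": [[1,0,0.5,4,0],[1,0,0.5,8,0],[1,0,0.5,11,0],[1,0,0.5,13,0],[1,0,0.5,15,0],[1,0,0.5,16,0],[1,0,0.5,16,0],[1,0,0.5,16,0]]}}

```text
clock: 22.6
position: [521.3, 32.4, 64.9]
ee_rot: [0.725, -0.689, 0.0, -0.0]
contact_force: [0.9, 1.0, -3.0]
gripper_width: 25.8
grasp_force: 59.8
```

Emit:
{"fn": "drive_tool", "kwargs": {"targets": [[1,0,0,1.5,0],[1,0,0,3,0],[1,0,0,4.5,0],[1,0,0,6,0],[1,0,0,7.5,0],[1,0,0,9,0],[1,0,0,9,0],[1,0,0,9,0]]}}

```text
clock: 23.4
position: [521.4, 32.4, 55.9]
ee_rot: [0.725, -0.689, 0.0, -0.0]
contact_force: [1.9, 2.7, -3.1]
gripper_width: 25.8
grasp_force: 60.0
```

Emit:
{"fn": "drive_tool", "kwargs": {"targets": [[1,-0.4,-0.2,1,0],[1,-0.4,-0.2,2,0],[1,-0.4,-0.2,3,0],[1,-0.4,-0.2,4,0],[1,-0.4,-0.2,5,0],[1,-0.4,-0.2,6,0],[1,-0.4,-0.2,7,0],[1,-0.4,-0.2,8,0],[1,-0.4,-0.2,8,0]]}}

```text
clock: 24.3
position: [521.8, 32.6, 49.5]
ee_rot: [0.725, -0.688, 0.001, -0.0]
contact_force: [-1.0, 1.7, 10.6]
gripper_width: 26.2
grasp_force: 61.1
```

Emit:
{"fn": "drive_tool", "kwargs": {"targets": [[1,0,0,0.7,0],[1,0,0,1.4,0],[1,0,0,2.1,0],[1,0,0,2.8,0],[1,0,0,3.5,0],[1,0,0,3.5,0],[1,0,0,3.5,0]]}}

```text
clock: 25.0
position: [521.5, 32.7, 44.4]
ee_rot: [0.725, -0.689, 0.0, -0.0]
contact_force: [2.6, 0.8, -0.5]
gripper_width: 26.0
grasp_force: 60.0
```

Clicked past the balls; about 3 mm left.

Emit:
{"fn": "drive_tool", "kwargs": {"targets": [[1,0,0,0.7,0],[1,0,0,1.4,0],[1,0,0,2.0,0],[1,0,0,2.5,0],[1,0,0,2.5,0],[1,0,0,2.5,0]]}}

```text
clock: 25.6
position: [521.4, 32.7, 41.9]
ee_rot: [0.725, -0.689, 0.0, -0.0]
contact_force: [1.2, 1.9, -0.2]
gripper_width: 25.9
grasp_force: 59.9
```

Emit:
{"fn": "drive_tool", "kwargs": {"targets": [[1,0,0,0.4,0],[1,0,0,0.8,0],[1,0,0,1.2,0],[1,0,0,1.2,0],[1,0,0,1.2,0]]}}

```text
clock: 26.1
position: [521.4, 32.8, 41.7]
ee_rot: [0.725, -0.689, 0.0, -0.0]
contact_force: [-1.1, 3.0, 7.7]
gripper_width: 25.8
grasp_force: 60.6
```

Seated: the force rose to 7.7 N with the height stopped at 41.7 mm. Release and retreat.

Emit:
{"fn": "drive_tool", "kwargs": {"targets": [[0.3,0,0,0,0],[0,0,0,0,0],[-0.3,0,0,0,0],[-0.3,0,0,0,0],[-0.3,0,0,0,0],[-0.3,0,0,-20,0],[-0.3,0,0,-60,0],[-0.3,0,0,-100,0],[-0.3,0,0,-140,0],[-0.3,0,0,-160,0],[-0.3,0,0,-160,0]]}}

```text
clock: 27.2
position: [523.1, 33.0, 204.4]
ee_rot: [0.725, -0.689, 0.002, -0.003]
contact_force: [0.5, 0.5, -0.7]
gripper_width: 55.3
grasp_force: 0.0
```

Emit:
{"fn": "drive_tool", "kwargs": {"targets": [[-0.3,30,30,0,0],[-0.3,60,60,0,0],[-0.3,90,90,0,0],[-0.3,120,120,0,0],[-0.3,120,120,0,0],[-0.3,120,120,0,0]]}}

```text
clock: 27.8
position: [406.7, -93.9, 200.1]
ee_rot: [0.724, -0.689, -0.0, 0.0]
contact_force: [-0.6, 0.1, 0.4]
gripper_width: 55.3
grasp_force: 0.0
```

```bash
python3 -c "
from h import *
shift([0,0,0])
A=arm.get_image('scene');B=arm.get_image('top')
a=A[130:260,195:355];b=B[140:270,195:355];d=B[140:270,385:475]
cv2.imwrite('pics/p6.png',np.vstack([cv2.resize(a,None,fx=3.1,fy=2.3*1.0,interpolation=2)[:, :],cv2.resize(np.hstack([b,d])[:, :],(496,258),interpolation=2)]))
hsv=cv2.cvtColor(B,cv2.COLOR_BGR2HSV);m=cv2.inRange(hsv,(18,110,110),(35,255,255))
k,l,st,ce=cv2.connectedComponentsWithStats(m)
for i in range(1,k):
  if st[i,4]>=15: print(ce[i].round(1),st[i,4],ray('top',ce[i],75).round(1))"
```

```text
pos [406.7 -93.9 200.1] shift [-113.9  401.3  200.5] yaw -87.17 zax [-0.001 -0.    -1.   ] F [-0.6   0.14  0.44] t 27.8 w 55.3
[310.  63.] 159 [879.8  41.4  75. ]
[288.9  77.2] 78 [843.8  91.2  75. ]
[296.8  88.1] 24 [816.9  72.   75. ]
[  1.  203.2] 251 [540.2 733.7  75. ]
[434.1 172.3] 37 [ 616.8 -245.6   75. ]
[199.1 208.6] 60 [530.3 289.1  75. ]
[282.  214.2] 40 [518.4 102.   75. ]
[313. 213.] 37 [521.4  32.1  75. ]
[251.1 215.8] 40 [514.4 171.6  75. ]
[210.6 253.8] 58 [429.2 259.2  75. ]
[249. 256.] 21 [424.7 173.9  75. ]
[279.4 256.7] 23 [423.4 106.2  75. ]
```

View pics/p6.png

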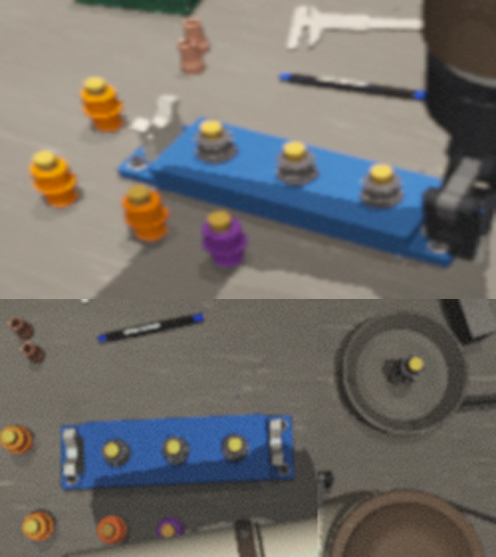

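The picture shows all three jig units fitted. The spare's pin is at (313.0,213.0), the same place as the original, so it is home. The reject stands in the dish and the other things have not moved.

```bash
python3 -c "
from bench import arm
print(arm.job_done())"
```

```text
the job is handed in; nothing more can be done
None
```

The job is handed in at about 28 s of the 72 s allowed: the right-hand unit was the tired one (5.5 N at the line, against 13.8 N left and 14.0 N middle), it now stands in the dish, and the spare is fully home in its bore.

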